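Let a pulley shaft roll through the demagnetiser and catch it on the gravity rails

ROBOT

A 6-joint arm with a two-finger parallel gripper is mounted at the origin on the work surface. World frame = base frame: x ahead of the robot, y to its left, z up, the work surface at z = 0. Lengths are in mm, angles in rad, forces in N, time in s.
With the tool pointing down it reaches from about 400 to 925 mm from the base axis. Payload 12.5 kg.
Tool frame: the origin (TCP) lies midway between the tips of the shut fingers; the grasp point (between the pads) lies 19 mm behind it; z points along the fingers, y is the line along which they close (so a half turn about z gives the same grasp; the last joint's range is limited). The gripper opens to 95 mm and grips with 3 to 60 N. Pads are 20 mm wide; open, the fingers measure 119 mm over their backs; the gripper's body (75 mm by 180 mm) begins 59 mm behind the grasp point.
Start: joints at [-1.25, 0.491, 1.559, -0, 1.092, -0.106], TCP at [258.749, -568.943, 214.661] pointing down, gripper open.
Joint ranges: [-3.1, 3.1], [-0.84, 2.19], [0.05, 2.79], [-1.13, 4.28], [0.06, 2.93], [-2.69, 2.69]. Speed limits (rad/s): [2.22, 2.22, 2.79, 3.14, 3.14, 3.14].

INTERFACE

Orientations are given as [roll, pitch, yaw] about the fixed x, y, z axes, in that order (R = Rz(yaw) Ry(pitch) Rx(roll)).
In Python, from cell import env gives the robot as it stands.
- The arm moves only by the shell command python3 -m inch 'ROWS'. ROWS is JSON, a list of rows, each a list of 7 numbers: the turn, a rotation vector about the tool's x, y, z in rad, then the shift along the tool's x, y, z in cm, then the closure, from -1 (fully open) to 1 (shut). A call has 1 to 20 rows; each row shifts and turns the commanded pose from where the row before left it, along the tool's axes as they then stand; what a row does not reach is not made up. A row lasts 1/8 s, in which the tool goes at most 62.5 mm and 10.7 degrees, less where a joint would pass 70% of its speed; a pose out of reach is approached as far as the arm can. A call with a gripper value outside its range is refused whole. The fingers move at their own pace and stop on an object; the grip force is fixed at half the most. Time passes only in rows, so rows that do not move let the fingers close. It gives the time, the measured TCP pose, the force, the opening and the grip force at its end, in the units of the state.
- env.state(): the state, without advancing time (a new reading comes with each control period).
- env.read_camera(name): name is "scene" or "top" or "wrist"; returns a dict with "img" (480x640x3 uint8, red, green, blue), "depth" (480x640 float32, mm along the optical axis (not along the pixel's ray), 0 where there is no reading), "fx", "fy", "cx", "cy" (pixels), "position" and "orientation" of the camera in the world. Camera axes: x right, y down, z forward; pixel columns grow to the right and rows downward; lengths in mm; the calibration is good to about 2 mm. A picture is of the moment at which its call begins.
- env.job_done(): hands the job in; it is judged then, once.
Trained networks look in a picture, given as the dict that the camera call returned (one of the last four; its "shot" number tells which), for a name from the list of things; names that differ only in an ending like _2 or _b are one class to them, and where a whole thing is asked for, a point or a joint stands for the part that bears it (a point fixed in the world has none). Each returns a list of dicts, best first, with "score" (0 to 1); they miss things now and then, are a little off and sometimes report something else, mostly with a low value. They report only what shows in the picture. A call takes as long as a camera call. They do not tell look-alikes from the thing itself.
- env.find_in(picture, target): "centre" ([x, y, z] in mm, in the coordinates of the camera as it stood for that picture, good to about 4 mm: the middle of the surface that is visible of it).
- env.trace(picture, target): "mask" (480x640 bool, what is visible of it).
The state is a dict: "t": time; "joints": joint angles; "qvel": joint speeds; "tau": joint torques, N m; "eef_pos": TCP position; "tcp_rot": TCP orientation; "ft_force": force on the tool from outside, world axes, zero at the start; "moment": the same for the moment, N m; "opening": opening from 0.0 (shut) to 1.0 (fully open); "grip_force": force on a finger pad.
Only numpy, scipy, OpenCV 4.12 (cv2) and the standard library are available. Lean on these libraries where they do the work, as an engineer would, in place of code of your own. Each camera call takes 0.05 s, during which the arm holds its last target. There are 200 camera calls.

TASK

Push the red release lever over so that the pulley shaft rolls by itself, untouched, through the cream demagnetiser. Catch it with the fingertips on the open rails below: meet it softly at its own speed, slow it smoothly to a crawl before the red line and ease it down until it rests against the brass end stops, then take the hand away. It must roll on the rails all the way: if it is stopped short, held fast or dragged, its ground journals skid and are spoilt. Do not shift the setting ring, loupe or caliper.

Things in the scene. Friction and masses are not known exactly. Their poses are not given: they have to be found in the camera images.
- rails: Fixed gravity rails on an aluminium base 150 x 660 mm. Origin: centre, on the bench; z up, y points UPHILL (the shaft rolls to -y), x across, away from the robot. All coordinates below are in this frame. Two rails, 10 mm wide, inner faces at x = -0.029 and 0.029, nothing between them, slope 0.18 rad; their top is at z = 0.113 + 0.182 y, the centre of a shaft on them at z = 0.1215 + 0.182 y.
- lever (a joint): Release lever: 0 = its catch stands up between the rails in front of the shaft; pushing the handle downhill (-y) lays the catch down; free from 0.95 rad, end stop at 1.25. It stays where it is left (pivot friction 0.09 N m, damping 0.03 N m s). Once it is over, the shaft starts from rest by itself.
- lever_ball (a point): Centre of the yellow ball, 24 mm diameter, on the lever's red handle beside the rails, 105 mm from the pivot: at x = -0.115, y = 0.256, z = 0.184 when 0, then over the top (z = 0.202) to y = 0.147, z = 0.189 at 1.1 rad. Push it from its uphill side with closed fingers.
- lever_pivot (a point): Pivot axis of the lever (along x), at x = 0, y = 0.197, z = 0.097. The handle leans 0.6 rad uphill of upright when the joint reads 0, and turns about this axis.
- shaft: Steel shaft 16 mm thick, 130 mm long, with two blue pulleys 84 mm in diameter outside the rails (x = 0.0445 to 0.0585 either side); bare between the rails. Origin: its centre; x: its axis. 0.8 kg, 5.5e-4 kg m2 about it. Starts still at y = 0.209. Rolls off at 0.14 m/s2, less later (drag, time constant 1.1 s): 0.13 m/s out of the demagnetiser, 0.18 near the end.
- demag_exit (a point): Downhill mouth of the cream demagnetiser on the rails' centre line, at shaft height. The housing spans y = 0.150 to 0.070, x = -0.086 to 0.086, top at z = 0.222; the shaft rolls through inside. Keep off the shaft until it is out. Downhill of it the shaft is free from above: fingers go between the rails.
- red_line (a point): Red line across the rails at y = -0.20, on their top. Catching: the shaft only skids if fingers meet it with over 0.03 m/s difference in speed or brake it harder than 0.3 m/s2. Held at rest it pushes with 1.4 N.
- stops (a point): Middle between the uphill faces of the two brass end stops, which stand on the rails (22 mm high, space between them free), at y = -0.289, z = 0.068. A shaft resting on them has its centre at y = -0.281, z = 0.070. It may roll the last 25 mm from a standstill by itself, no more (under 0.1 m/s).
- setting_ring: Bystander: brass setting ring lying flat on the bench beyond the rails, 60 mm diameter, 20 mm high. Origin: centre of its underside.
- loupe: Bystander: silver loupe standing on the bench, 42 mm diameter, 38 mm high. Origin: centre of its underside.
- caliper: Bystander: digital caliper lying on the bench beyond the rails, about 170 mm long, 15 mm high. Origin: its middle, on the bench.
There are look-alikes about, which are no part of the job. Of the things like the shaft, leave any that is black or green; of the rest the smaller one is meant.

How it is judged:
By the outcome, as a careful person would: the job done as asked, in the order asked, and still so for the second after the job is handed in, with the robot touching nothing.
It also fails if it takes over 40 s, if anything falls off the work surface, if the arm or the gripper's body presses on something with over 40 N, if the wrist force passes 120 N, or if a joint passes its speed limit or range.

## Working session

There is one attempt and no reset: what is moved stays moved. The work goes in short steps, Python scripts to look and compute and a shell command to move; the robot and the scene stay as the last step left them, time stands still between calls to the robot, and variables do not carry over. Pictures are saved under pics/ and viewed, at most 10 in all, crops included, and the job is handed in when it is done.

```bash
mkdir -p pics; ls; cat > h.py <<'E'
import numpy as np, cv2
from scipy.spatial.transform import Rotation as R
from cell import env
def toworld(p,c):
    return R.from_euler('xyz',p['orientation']).apply(c)+np.array(p['position']) if len(p['orientation'])==3 else None
E
python3 - <<'E'
from h import *
s=env.state(); print(s)
for n in ("scene","top"):
    p=env.read_camera(n); print(n,p['position'],p['orientation'],p['fx'],p['cx'],p['cy'])
    cv2.imwrite(f'pics/{n}0.png',p['img'][:,:,::-1])
    for t in ("rails","lever","shaft","demag_exit","stops","setting_ring","loupe","caliper","lever_ball"):
        try:
            print(t,[(round(d['score'],2),np.round(toworld(p,d['centre'])).tolist()) for d in env.find_in(p,t)[:4]])
        except Exception as e: print(t,e)
E
```

```text
pics
{'t': 0.0, 'joints': array([-1.24959612e+00,  4.91562983e-01,  1.55949771e+00, -1.14727851e-05,
        1.09169006e+00, -1.05628769e-01]), 'qvel': array([ 0.00087968,  0.00112344, -0.00020812,  0.00027149, -0.0006492 ,
        0.00066507]), 'tau': array([-3.53920208e-03, -6.12651086e+01, -2.58190691e+01,  6.90905121e-02,
        4.81812540e-02, -1.16379547e-04]), 'eef_pos': array([ 258.65893809, -568.67270224,  214.04300304]), 'tcp_rot': array([-3.14043993e+00, -1.11983661e-04,  4.26834202e-01]), 'ft_force': array([-0.14486993,  0.07642315,  0.40023872]), 'moment': array([ 0.01495133, -0.01166392,  0.01241449]), 'grip_force': 0.0, 'opening': 0.9998206665013429}
scene [1249.03576195 -190.26034968  802.23997715] [-2.2892739   0.01694533  1.1619299 ] 470.72690975879476 313.2984293768541 233.97493630779033
rails [(0.76, [615.0, 77.0, 53.0])]
lever [(0.58, [509.0, 303.0, 175.0]), (0.56, [614.0, 78.0, 53.0])]
shaft [(0.95, [655.0, 476.0, 70.0]), (0.87, [427.0, 451.0, 84.0]), (0.77, [665.0, 249.0, 171.0]), (0.52, [404.0, 157.0, 54.0])]
demag_exit [(0.97, [614.0, 80.0, 54.0])]
stops [(0
[... 167 characters left out ...]
0])]
caliper [(0.62, [764.0, 148.0, 8.0])]
lever_ball [(0.62, [513.0, 304.0, 177.0]), (0.6, [615.0, 80.0, 54.0])]
top [ 398.48899353  104.2525868  1345.88298718] [-2.99864756 -0.0198464  -1.58662658] 564.7415465882797 326.86082310227044 239.15214508500316
rails [(0.84, [586.0, 68.0, 10.0])]
lever [(0.85, [506.0, 259.0, 138.0])]
shaft [(0.73, [418.0, 449.0, 83.0]), (0.68, [622.0, 251.0, 173.0]), (0.61, [387.0, 224.0, 61.0]), (0.57, [641.0, 523.0, 81.0])]
demag_exit [(0.67, [584.0, 69.0, 16.0])]
stops [(0.93, [584.0, 66.0, 12.0])]
setting_ring [(0.65, [748.0, -136.0, 20.0]), (0.26, [585.0, 70.0, 15.0])]
loupe [(0.86, [335.0, -323.0, 37.0])]
caliper []
lever_ball [(0.57, [514.0, 256.0, 134.0])]
```

View pics/scene0.png

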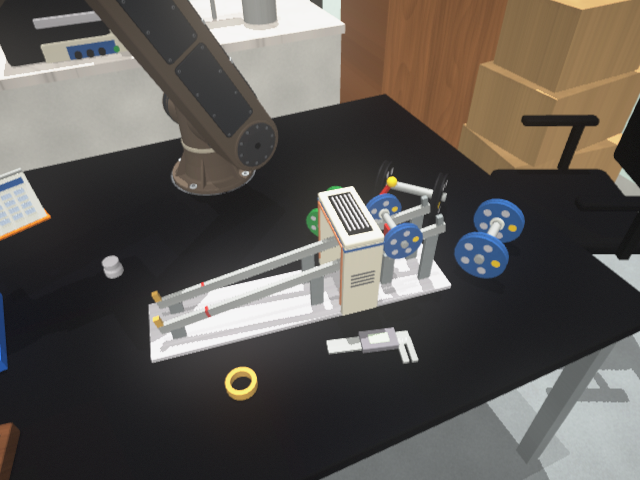

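View pics/top0.png

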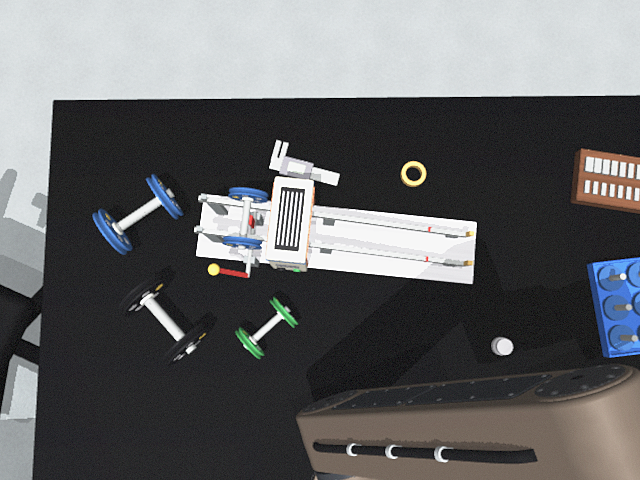

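The scene camera shows the intended blue shaft on the rails uphill of the cream housing (pulleys at about (384,208) and (403,240)). The yellow ball is at (391,183) and the brass stops are at (155,297) and (157,322). The top camera shows the base from about (197,195) to (477,283), with the large blue, black and green look-alikes off the rails. Next I'll fit the rail pose.

```bash
cat >> h.py <<'E'
def cloud(p):
    v,u=np.mgrid[:480,:640]; d=p['depth']
    c=np.stack([(u-p['cx'])/p['fx']*d,(v-p['cy'])/p['fy']*d,d],-1)
    w=c@R.from_euler('xyz',p['orientation']).as_matrix().T+np.array(p['position'])
    w[d<=0]=np.nan
    return w
E
python3 - <<'E'
from h import *
for n in ("top","scene"):
    p=env.read_camera(n); w=cloud(p); im=p['img'].astype(int); hsv=cv2.cvtColor(p['img'],cv2.COLOR_RGB2HSV)
    H,S,V=[hsv[...,i].astype(int) for i in range(3)]
    z=w[...,2]; box=(w[...,0]>450)&(w[...,0]<740)&(w[...,1]>-330)&(w[...,1]<430)
    base=box&(z>3)&(z<22)&(V>120)&(S<50)
    base=cv2.morphologyEx(base.astype(np.uint8),cv2.MORPH_OPEN,np.ones((3,3)))>0
    nl,l,st,_=cv2.connectedComponentsWithStats(base.astype(np.uint8))
    pts=w[base]; print(n,len(pts),'zmed',np.median(pts[:,2]))
    print(' rect',cv2.minAreaRect(pts[:,:2].astype(np.float32)), np.round(cv2.boxPoints(cv2.minAreaRect(pts[:,:2].astype(np.float32)))))
    def cl(name,m):
        nl,l,st,ce=cv2.connectedComponentsWithStats((m&box).astype(np.uint8))
        for i in range(1,nl):
            if st[i,4]>=5:
                q=w[l==i]; print(' ',name,st[i,4],np.round(ce[i]),'med',np.round(np.nanmedian(q,0)),'min',np.round(np.nanpercentile(q,5,axis=0)),'max',np.round(np.nanpercentile(q,95,axis=0)))
    cl('yellow',(H>=15)&(H<=35)&(S>120)&(V>90))
    cl('red',((H<8)|(H>172))&(S>140)&(V>80))
    cl('blue',(H>100)&(H<125)&(S>120)&(V>60)&(z>80))
    ht=box&(z>205)&(z<235)&(V>100)
    q=w[ht]; 
    if len(q): r=cv2.minAreaRect(q[:,:2].astype(np.float32)); print(' house',np.median(q[:,2]),r)
E
```

```text
top 10205 zmed 12.285643764889073
 rect ((626.0841674804688, 46.064605712890625), (662.876953125, 221.8015594482422), 83.4233627319336) [[ 478. -270.]
 [ 698. -296.]
 [ 774.  363.]
 [ 554.  388.]]
  yellow 37 [408. 183.] med [ 721. -123.   15.] min [ 718. -143.    7.] max [ 737. -109.   21.]
  yellow 16 [414. 179.] med [ 736. -141.    3.] min [ 731. -154.   -3.] max [ 740. -126.   22.]
  yellow 8 [422. 182.] med [ 732. -162.    1.] min [ 723. -167.   -2.] max [ 737. -152.   16.]
  yellow 16 [468. 234.] med [ 589. -247.   75.] min [ 585. -250.   68.] max [ 594. -245.   83.]
  yellow 30 [468. 263.] med [ 523. -241.   81.] min [ 519. -249.   68.] max [ 526. -237.   85.]
  yellow 66 [214. 268.] med [510. 315. 189.] min [495. 303.  -1.] max [537. 353. 194.]
  red 48 [251. 221.] med [612. 239. 154.] min [603. 238. 109.] max [621. 243. 163.]
  red 6 [429. 229.] med [ 602. -157.   78.] min [ 597. -160.   76.] max [ 606. -157.   80.]
  red 6 [427. 259.] med [ 533. -150.   76.] min [ 530. -151.   73.] max [ 536. -148.   83.]
  red 159 [233. 273.] med [502. 282. 134.] min [496. 257.  -3.] max [
[... 1352 characters left out ...]
   78.] min [ 527. -149.   78.] max [ 537. -147.   79.]
  red 15 [207. 311.] med [ 604. -156.   73.] min [ 598. -158.   60.] max [ 607. -155.   79.]
  blue 368 [384. 202.] med [568. 258. 188.] min [555. 227. 160.] max [573. 294. 201.]
  blue 20 [375. 215.] med [567. 241. 156.] min [566. 235. 151.] max [568. 245. 163.]
  blue 713 [402. 239.] med [670. 241. 174.] min [658. 211. 127.] max [675. 279. 200.]
  blue 83 [466. 239.] med [660. 424.  94.] min [645. 417.  83.] max [670. 430. 107.]
  blue 5 [346. 251.] med [683. 110. 200.] min [681. 107. 200.] max [684. 113. 202.]
 house 219.53789482653303 ((602.5794067382812, 155.22764587402344), (82.6523666381836, 174.96478271484375), 83.2070083618164)
```

Rail frame fit: origin is at world (590.3, 45.8) with yaw -0.1126, and the red lines, housing, ball and stops all agree with it. I'll turn the tool so its x points uphill, raise it, and move over towards the lever.

```bash
cat >> h.py <<'E'
O=np.array([590.3,45.8]); PS=-0.1126
RW=np.array([[np.cos(PS),-np.sin(PS)],[np.sin(PS),np.cos(PS)]])
def rail(w): w=np.asarray(w); return np.r_[RW.T@(w[:2]-O),w[2]]
def show():
    s=env.state(); print('t',round(s['t'],3),'rail',np.round(rail(s['eef_pos']),1),'rot',np.round(s['tcp_rot'],4),'yaw want',round(np.pi/2+PS,4),'F',np.round(s['ft_force'],2),'open',round(s['opening'],2),'j',np.round(s['joints'],2))
E
python3 -m inch '[[0,0,-0.172,0,0,-1.5,1],[0,0,-0.172,0,0,-1.5,1],[0,0,-0.172,0,0,-1.5,1],[0,0,-0.172,0,0,-1.5,1],[0,0,-0.172,0,0,-1.5,1],[0,0,-0.171,0,0,-1.5,1],[0,0,0,4.5,2.4,0,1],[0,0,0,4.5,2.4,0,1],[0,0,0,4.5,2.4,0,1],[0,0,0,4.5,2.4,0,1],[0,0,0,4.5,2.4,0,1],[0,0,0,4.5,2.4,0,1],[0,0,0,4.5,2.4,0,1],[0,0,0,4.5,2.4,0,1],[0,0,0,4.5,2.4,0,1],[0,0,0,4.5,2.4,0,1]]'; python3 -c "
from h import *; show()"
```

```text
t: 3.1
eef_pos: [548.7, -147.4, 304.8]
tcp_rot: [3.141, 0.0, 1.458]
ft_force: [0.7, -1.1, -0.4]
opening: 0.002
grip_force: 0.0
t 3.1 rail [ -19.6 -196.6  304.8] rot [3.1412e+00 2.0000e-04 1.4578e+00] yaw want 1.4582 F [ 0.72 -1.13 -0.43] open 0.0 j [-0.38  0.33  1.57 -0.    1.24 -0.27]
```

```bash
python3 - <<'E'
from h import *
p=env.read_camera("wrist"); cv2.imwrite('pics/w1.png',p['img'][:,:,::-1]); w=cloud(p)
hsv=cv2.cvtColor(p['img'],cv2.COLOR_RGB2HSV); H,S,V=[hsv[...,i].astype(int) for i in range(3)]
for nm,m in (('yel',(H>=15)&(H<=35)&(S>120)&(V>90)),('red',((H<8)|(H>172))&(S>140)&(V>80))):
    nl,l,st,ce=cv2.connectedComponentsWithStats(m.astype(np.uint8))
    for i in range(1,nl):
        if st[i,4]>=30:
            q=w[l==i]; q=q[~np.isnan(q[:,0])]
            if len(q)<10: continue
            q=np.array([rail(a) for a in q])
            print(nm,st[i],'med',np.round(np.median(q,0),1),'lo',np.round(np.percentile(q,3,axis=0)),'hi',np.round(np.percentile(q,97,axis=0)))
E
```

```text
yel [ 452  136   56   55 1889] med [ 180.3 -157.3   20.7] lo [ 148. -187.    1.] hi [ 214. -131.   23.]
yel [298 276   9  17  73] med [ -35.2 -288.    74.1] lo [ -44. -328.    9.] hi [ -26. -184.  321.]
yel [357 276  12  20 176] med [  33.8 -292.1   81.1] lo [  28. -340.    2.] hi [  51. -287.   85.]
yel [309 332   5  66 277] med [ -20.7 -165.6  403.7] lo [ -21. -174.  396.] hi [ -20. -162.  406.]
yel [320 332   5  66 277] med [ -18.2 -165.7  403.6] lo [ -19. -175.  397.] hi [ -18. -162.  406.]
yel [206 334   8  16  35] med [ -44.5 -162.4  399.4] lo [ -45. -163.  397.] hi [ -44. -162.  402.]
yel [420 334   8  15  34] med [   5.6 -162.3  399.8] lo [   5. -163.  397.] hi [   6. -161.  403.]
yel [203 372   4  21  40] med [ -44.7 -169.7  405.1] lo [-188. -494.    2.] hi [ -44. -167.  406.]
yel [427 372   4  21  38] med [   5.7 -169.3  405.2] lo [   5. -458.   34.] hi [ 139. -167.  408.]
yel [  61  412  370   14 3329] med [ -22.8 -175.   410.7] lo [ -71. -176.  408.] hi [   3. -174.  412.]
```

View pics/w1.png

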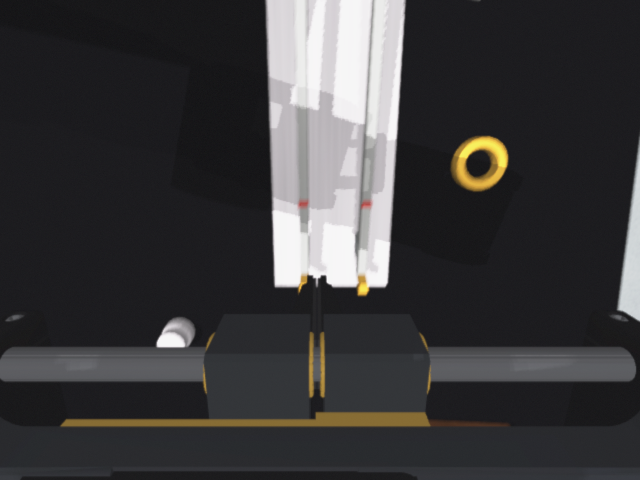

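The wrist view puts the brass stops at (302,284) and (362,285) and the red marks at (303,203) and (366,203). They are within 1–2 mm of where my frame puts them. Moving to the uphill side of the ball.

```bash

python3 -m inch '[[0,0,0,4.95,-0.95,0,1],[0,0,0,4.95,-0.95,0,1],[0,0,0,4.95,-0.95,0,1],[0,0,0,4.95,-0.95,0,1],[0,0,0,4.95,-0.95,0,1],[0,0,0,4.95,-0.95,0,1],[0,0,0,4.95,-0.95,0,1],[0,0,0,4.95,-0.95,0,1],[0,0,0,4.95,-0.95,0,1],[0,0,0,4.95,-0.95,0,1],[0,0,0,0,0,3,1],[0,0,0,0,0,3,1],[0,0,0,0,0,3,1],[0,0,0,0,0,3.5,1],[0,0,0,0,0,0,1]]'; python3 - <<'E'
from h import *
show()
p=env.read_camera("scene"); cv2.imwrite('pics/s2.png',cv2.resize(p['img'][120:300,260:500,::-1],(720,540))); w=cloud(p)
hsv=cv2.cvtColor(p['img'],cv2.COLOR_RGB2HSV); H,S,V=[hsv[...,i].astype(int) for i in range(3)]
m=(H>=15)&(H<=35)&(S>120)&(V>90); m[:150]=0; m[205:]=0; m[:,:370]=0; m[:,420:]=0
q=np.array([rail(a) for a in w[m]]); print(m.sum(),np.nanmedian(q,0),np.nanpercentile(q,5,axis=0),np.nanpercentile(q,95,axis=0))
E
```

```text
t: 5.03
eef_pos: [508.5, 353.1, 177.6]
tcp_rot: [-3.138, 0.003, 1.458]
ft_force: [0.4, 0.5, 0.8]
opening: 0.004
grip_force: 0.0
t 5.025 rail [-115.8  296.2  177.6] rot [-3.1380e+00  2.7000e-03  1.4578e+00] yaw want 1.4582 F [0.41 0.46 0.82] open 0.0 j [ 0.5   0.52  1.61 -0.    1.01  0.61]
103 [-108.84074342  255.29313675  192.16455697] [-119.81220718  246.99745335  177.41075038] [-90.72824637 272.73316561 273.59906581]
```

View pics/s2.png

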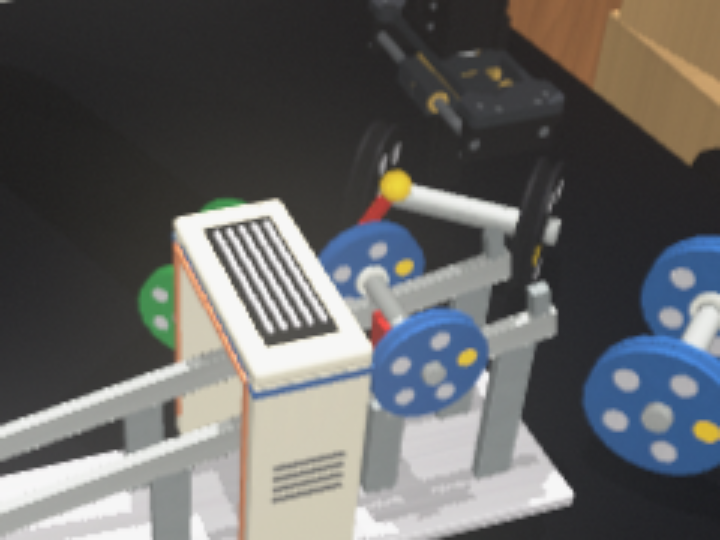

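```bash
python3 - <<'E'
from h import *
p=env.read_camera("scene"); w=cloud(p)
Rm=R.from_euler('xyz',p['orientation']).as_matrix()
e=env.state()['eef_pos']
for dz in (0,30,60,80,120):
    c=Rm.T@(e+[0,0,dz]-np.array(p['position'])); u=c[0]/c[2]*p['fx']+p['cx']; v=c[1]/c[2]*p['fy']+p['cy']; print(dz,np.round([u,v]),'crop',np.round([(u-260)*3,(v-120)*3]))
im=cv2.convertScaleAbs(p['img'][120:200,350:450,::-1],alpha=3,beta=30)
cv2.imwrite('pics/s3.png',cv2.resize(im,(750,600)))
E
```

```text
0 [407. 180.] crop [442. 180.]
30 [409. 169.] crop [447. 147.]
60 [410. 158.] crop [451. 113.]
80 [412. 150.] crop [455.  89.]
120 [414. 133.] crop [462.  40.]
```

View pics/s3.png

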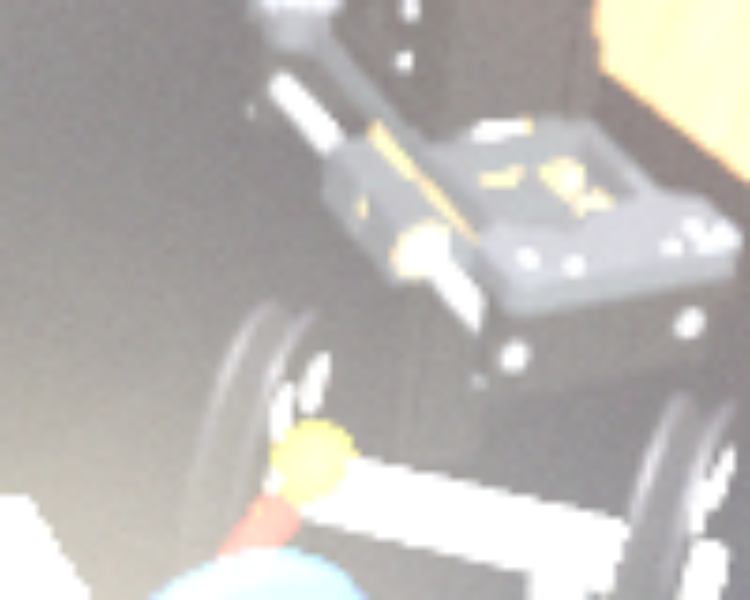

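The brightened crop shows the finger tip at about (430,460), with a clear gap uphill of the ball at (313,462). Before pushing, I'll check how far the wrist camera stands off.

```bash
python3 - <<'E'
from h import *
p=env.read_camera("wrist"); print(rail(p['position'])-rail(env.state()['eef_pos']), p['orientation'])
p=env.read_camera("scene"); hsv=cv2.cvtColor(p['img'],cv2.COLOR_RGB2HSV); H,S,V=[hsv[...,i].astype(int) for i in range(3)]
w=cloud(p); m=(H>100)&(H<125)&(S>120)&(V>60)
q=np.c_[((w[...,:2]-O)@RW)[m],w[...,2][m]]; k=(q[:,0]>50)&(q[:,0]<66)&(np.abs(q[:,1])<290)&(q[:,2]>60)&(q[:,2]<230)
q=q[k]; q=q[np.abs(q[:,2]-121.5-.182*q[:,1])<46]
c,r=cv2.minEnclosingCircle(q[:,1:].astype(np.float32)); print(len(q),c,r,np.percentile(q,[1,50,99],axis=0))
E
```

```text
[-1.50688316e-01  8.23021804e+01  1.71272559e+02] [ 2.84899112e+00 -1.78667613e-03 -1.13191823e-01]
615 (207.95994567871094, 161.23683166503906) 42.213348388671875 [[ 50.50540864 168.98172742 122.02762394]
 [ 57.45572193 204.49527791 168.72929451]
 [ 60.18286839 246.06591015 202.18269733]]
```

```bash
cat >> h.py <<'E'
def shaft():
    p=env.read_camera("scene"); t=env.state()['t']; hsv=cv2.cvtColor(p['img'],cv2.COLOR_RGB2HSV); H,S,V=[hsv[...,i].astype(int) for i in range(3)]
    w=cloud(p); m=(H>100)&(H<125)&(S>120)&(V>60)
    q=np.c_[((w[...,:2]-O)@RW)[m],w[...,2][m]]; k=(q[:,0]>50)&(q[:,0]<66)&(np.abs(q[:,1])<330)&(q[:,2]>25)&(q[:,2]<230)
    q=q[k]; q=q[np.abs(q[:,2]-121.5-.182*q[:,1])<46]
    if len(q)<10: print('t',t,'none'); return p
    c,r=cv2.minEnclosingCircle(q[:,1:].astype(np.float32)); print('t after',round(t,3),'n',len(q),'circle',np.round(c,1),round(r,1),'lead+40',round(np.percentile(q[:,1],1)+40,1),'trail-38',round(np.percentile(q[:,1],99)-38,1))
    return p
E
python3 -m inch '[[0,0,0,-1,0,0,1],[0,0,0,-1.5,0,0,1],[0,0,0,-2,0,0,1],[0,0,0,-3,0,0,1],[0,0,0,-3,0,0,1],[0,0,0,-2.6,0,0,1],[0,0,0,0.5,0,-3.3,1],[0,0,0,0,0,-3.4,1],[0,0,0,-5,2.9,0,1],[0,0,0,-5,2.9,0,1],[0,0,0,-5,2.9,0,1],[0,0,0,-5,2.9,2,1],[0,0,0,0,0,4,1],[0,0,0,0,0,4,1],[0,0,0,0,0,3.7,1]]'; python3 - <<'E'
from h import *
show(); p=shaft()
cv2.imwrite('pics/s4.png',p['img'][100:350,130:450,::-1]); show()
E
```

```text
t: 7.1
eef_pos: [586.8, 15.3, 108.4]
tcp_rot: [-3.141, 0.0, 1.457]
ft_force: [0.1, 0.1, -0.7]
opening: 0.006
grip_force: 0.0
t 7.1 rail [ -0.  -30.7 108.4] rot [-3.1407e+00  5.0000e-04  1.4568e+00] yaw want 1.4582 F [ 0.09  0.09 -0.7 ] open 0.01 j [-0.09  0.56  1.76 -0.    0.82  0.03]
t after 7.15 n 80 circle [ 69.5 142.6] 27.8 lead+40 98.8 trail-38 32.8
t 7.15 rail [ -2.  -30.7 104.1] rot [-3.1347e+00  6.0000e-04  1.4568e+00] yaw want 1.4582 F [-1.61 -0.36 -4.42] open -0.0 j [-0.09  0.57  1.77 -0.    0.81  0.03]
```

View pics/s4.png

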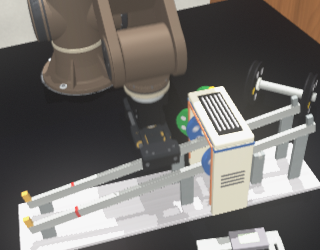

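The crop shows the lever over, the pulley emerging from the housing at about (207,160), and the gripper waiting between the rails at about (155,150).

```bash

python3 -m inch '[[0,0,0,0,0,0,1],[0,0,0,0,0,0,1]]' | head -1; python3 - <<'E'
from h import *
show(); shaft(); shaft(); show()
E
```

```text
t: 7.4
t 7.4 rail [  1.4 -29.6 111.3] rot [3.1394e+00 1.0000e-04 1.4576e+00] yaw want 1.4582 F [-0.47  0.44  0.2 ] open 0.0 j [-0.08  0.56  1.76 -0.    0.82  0.03]
t after 7.45 n 325 circle [ 65.1 135.4] 42.0 lead+40 65.9 trail-38 32.3
t after 7.5 n 374 circle [ 57.7 134. ] 42.2 lead+40 59.5 trail-38 31.7
t 7.5 rail [  1.4 -29.3 111.2] rot [3.1392e+00 1.0000e-04 1.4578e+00] yaw want 1.4582 F [ 0.59  0.71 -0.01] open 0.0 j [-0.08  0.56  1.76 -0.    0.82  0.03]
```

```bash

python3 -m inch '[[0,0,0,0,0,0,1]]' | head -1; python3 - <<'E'
from h import *
shaft(); shaft(); show()
E
```

```text
t: 7.62
t after 7.675 n 517 circle [ 37.1 131.4] 41.9 lead+40 38.6 trail-38 31.6
t after 7.725 n 562 circle [ 31.  129.3] 42.5 lead+40 32.4 trail-38 31.2
t 7.725 rail [  1.  -29.1 110.2] rot [3.1407e+00 1.0000e-04 1.4580e+00] yaw want 1.4582 F [ 0.93 -1.05  1.13] open 0.0 j [-0.08  0.56  1.76 -0.    0.82  0.03]
```

```bash

python3 -m inch '[[0,0,0,0,0,0,1]]' | head -1; python3 - <<'E'
from h import *
shaft(); show()
E
```

```text
t: 7.85
t after 7.9 n 560 circle [ 11.  124.4] 43.9 lead+40 10.2 trail-38 9.0
t 7.9 rail [  0.9 -29.2 109.7] rot [3.1414e+00 1.0000e-04 1.4579e+00] yaw want 1.4582 F [ 0.07 -0.82  0.1 ] open 0.0 j [-0.08  0.56  1.76 -0.    0.82  0.03]
```

```bash

python3 -m inch '[[0,0,0,-1.0,0,0.18,1],[0,0,0,-1.4,0,0.25,1],[0,0,0,-1.5,0,0.27,1],[0,0,0,-1.55,0,0.28,1],[0,0,0,-1.6,0,0.29,1],[0,0,0,-1.6,0,0.29,1]]' ; python3 - <<'E'
from h import *
show()
E
```

```text
t: 8.65
eef_pos: [578.0, -70.5, 93.8]
tcp_rot: [3.142, 0.0, 1.457]
ft_force: [-0.4, -0.9, 0.2]
opening: 0.003
grip_force: 0.0
t 8.65 rail [   0.8 -117.    93.8] rot [3.1415 0.     1.4575] yaw want 1.4582 F [-0.36 -0.94  0.17] open 0.0 j [-0.23  0.58  1.78 -0.    0.78 -0.12]
```

```bash

python3 -m inch '[[0,0,0,-1.6,0,0.29,1],[0,0,0,-1.45,0,0.26,1],[0,0,0,-1.25,0,0.23,1],[0,0,0,-1.05,0,0.19,1],[0,0,0,-0.85,0,0.15,1],[0,0,0,-0.65,0,0.12,1],[0,0,0,-0.5,0,0.09,1],[0,0,0,-0.4,0,0.07,1],[0,0,0,-0.3,0,0.05,1],[0,0,0,-0.3,0,0.05,1]]' ; python3 - <<'E'
from h import *
show()
E
```

```text
t: 9.9
eef_pos: [568.7, -152.3, 79.0]
tcp_rot: [3.141, 0.0, 1.458]
ft_force: [-1.7, -0.3, -0.0]
opening: 0.005
grip_force: 0.2
t 9.9 rail [   0.8 -199.2   79. ] rot [3.1415 0.     1.458 ] yaw want 1.4582 F [-1.66 -0.27 -0.01] open 0.01 j [-0.37  0.61  1.78 -0.    0.76 -0.26]
```

```bash

python3 -m inch '[[0,0,0,-0.3,0,0.05,1],[0,0,0,-0.3,0,0.06,1],[0,0,0,-0.3,0,0.05,1],[0,0,0,-0.3,0,0.06,1],[0,0,0,-0.3,0,0.05,1],[0,0,0,-0.3,0,0.06,1],[0,0,0,-0.3,0,0.05,1],[0,0,0,-0.3,0,0.06,1],[0,0,0,-0.3,0,0.05,1],[0,0,0,-0.3,0,0.06,1],[0,0,0,-0.3,0,0.05,1],[0,0,0,-0.3,0,0.06,1],[0,0,0,-0.3,0,0.05,1],[0,0,0,-0.3,0,0.06,1],[0,0,0,-0.3,0,0.05,1],[0,0,0,-0.3,0,0.06,1],[0,0,0,-0.3,0,0.05,1],[0,0,0,-0.3,0,0.06,1],[0,0,0,-0.3,0,0.05,1],[0,0,0,-0.3,0,0.06,1]]' ; python3 - <<'E'
from h import *
show()
E
```

```text
t: 12.4
eef_pos: [562.0, -212.1, 68.0]
tcp_rot: [3.141, 0.0, 1.458]
ft_force: [-0.6, -0.0, -0.5]
opening: 0.004
grip_force: 0.3
t 12.4 rail [   0.8 -259.4   68. ] rot [3.1415e+00 1.0000e-04 1.4578e+00] yaw want 1.4582 F [-0.58 -0.04 -0.46] open 0.0 j [-0.47  0.63  1.76 -0.    0.75 -0.36]
```

```bash

python3 -m inch '[[0,0,0,-0.3,0,0.05,1],[0,0,0,-0.3,0,0.06,1],[0,0,0,-0.3,0,0.05,1],[0,0,0,-0.3,0,0.06,1],[0,0,0,-0.3,0,0.05,1],[0,0,0,-0.3,0,0.06,1],[0,0,0,-0.3,0,0.05,1],[0,0,0,-0.3,0,0.06,1],[0,0,0,-0.3,0,0.05,1],[0,0,0,-0.3,0,0.06,1],[0,0,0,-0.3,0,0.05,1],[0,0,0,-0.3,0,0.06,1],[0,0,0,-0.2,0,0.03,1],[0,0,0,-0.2,0,0.03,1],[0,0,0,-0.2,0,0.03,1],[0,0,0,-0.2,0,0.03,1],[0,0,0,-0.2,0,0.03,1],[0,0,0,-0.2,0,0.03,1],[0,0,0,-0.2,0,0.03,1]]' ; python3 - <<'E'
from h import *
show(); p=shaft(); cv2.imwrite('pics/s5.png',cv2.resize(p['img'][200:380,110:350,::-1],(720,540)))
E
```

```text
t: 14.78
eef_pos: [556.3, -261.7, 59.3]
tcp_rot: [3.142, 0.0, 1.458]
ft_force: [-0.7, 0.5, -0.1]
opening: 0.005
grip_force: 0.0
t 14.775 rail [   0.8 -309.3   59.3] rot [3.1416e+00 1.0000e-04 1.4578e+00] yaw want 1.4582 F [-0.72  0.5  -0.06] open 0.0 j [-0.55  0.66  1.72 -0.    0.76 -0.43]
t after 14.825 n 731 circle [-281.4   72.8] 43.3 lead+40 -279.5 trail-38 -278.9
```

View pics/s5.png

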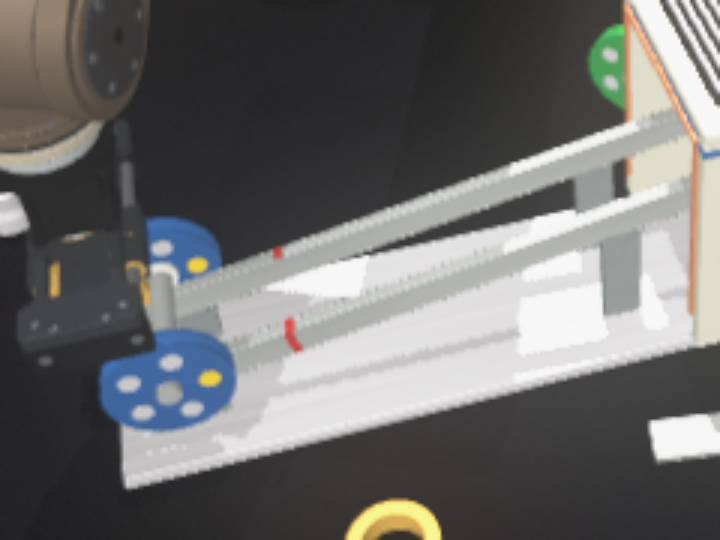

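The shaft rests against the stops at y = -281 (pulleys at (168,380) and (185,255)). The fingers are already clear of it, so I'll take the hand away.

```bash

python3 -m inch '[[0,0,0,-0.5,0,0,1],[0,0,0,0,0,-1.5,1],[0,0,0,0,0,-3,1],[0,0,0,0,0,-4,1],[0,0,0,0,0,-4,1],[0,0,0,0,0,-3,1],[0,0,0,0,0,-1.5,1],[0,0,0,0,0,0,1],[0,0,0,0,0,0,1]]' | head -2; python3 - <<'E'
from h import *
show(); p=shaft(); p=shaft(); cv2.imwrite('pics/s6.png',p['img'][:,:,::-1])
E
```

```text
t: 15.95
eef_pos: [555.3, -266.3, 228.2]
t 15.95 rail [ 3.000e-01 -3.140e+02  2.282e+02] rot [-3.1400e+00 -7.0000e-04  1.4578e+00] yaw want 1.4582 F [-1.07  0.28  0.1 ] open 0.0 j [-0.55  0.47  1.56 -0.    1.11 -0.44]
t after 16.0 n 756 circle [-280.4   72.2] 43.2 lead+40 -279.1 trail-38 -278.8
t after 16.05 n 757 circle [-279.9   72.5] 43.2 lead+40 -279.2 trail-38 -278.8
```

View pics/s6.png

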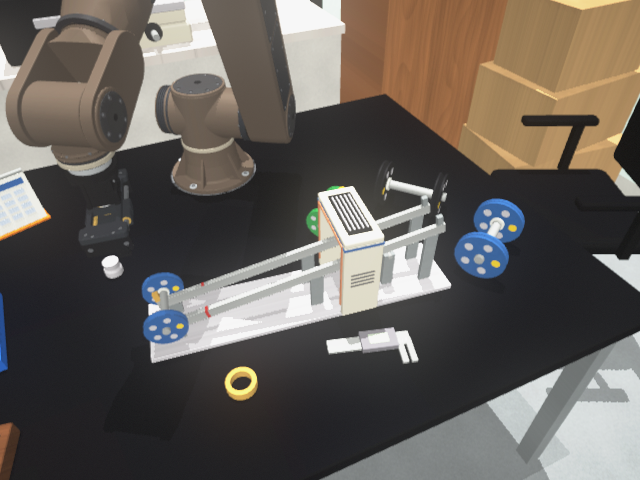

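The shaft rests at the stops (162,310), the hand is clear above it, and the ring (241,383), loupe (112,267) and caliper (375,342) haven't moved.

```bash
python3 -c "
from cell import env; print(env.job_done())"
```

```text
the job is handed in; nothing more can be done
None
```

I handed the job in at about 16 s: the shaft rolled through the demagnetiser untouched and now rests against the brass stops with the hand clear and the ring, loupe and caliper unmoved; the force readings were too small to confirm how softly the fingers met it.

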